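# Hang a freshly painted mask on the drying hook

### The job

The half mask on its painting stick is still wet: lift it out of the wooden block by the bare top of the stick and hang it by its wire loop in the bowl of the drying stand's hook. Before you let go, tug it down gently, with about the pull of a full mug, to be sure the hook holds it; then leave it hanging still. Nothing may touch the painted mask, do not wrench the loop, and leave the other things on the table as they are.

Things in the scene. Friction and masses are not known exactly. Their poses are not given: they have to be found in the camera images.
- mask_stick: pine painting stick, 34 mm wide (y), 14 mm thick (x), 190 mm long (z), which carries mask and loop; 0.2 to 0.3 kg in all. Origin: centre of its foot; z along it to the loop, the mask is on its -x side. The foot starts 40 mm deep in the block's slot with 1 mm play all round, so it may lean a few degrees. Its side faces (y) are bare: grip them within the top 30 mm
- grip (a point): point on the stick's centre line 10 mm below its top end, the place to grip across the 34 mm width; axes as the stick's
- loop (a point): centre of the round steel wire loop on top of the stick: 26 mm clear inside, 3 mm wire. It stands in the stick's y-z plane, 8.5 mm towards -x from the stick's centre line and 23 mm above the point grip; a rod passes through it along x. Held by two small staples, which bear 16 N between stick and hook, no more
- mask: white half mask with blue rim, wet: 164 mm wide (y), from 57 to 144 mm above the stick's foot, standing out up to 55 mm from the stick's centre line towards -x; fixed to the stick. Origin and axes as the stick's
- block: dark wooden block 100 (x) x 130 (y) x 50 mm high, fixed, with the slot in the middle of its top. Origin: centre of its underside, on the table
- stand: drying stand, fixed: steel base plate 150 x 170 x 12 mm, a post 12 mm thick at x = +110 mm, and on it a clamped arm with a J-hook that points to -x. Origin: on the table straight below the hook's seat; yaw follows the arm. The arm is clamped a little higher or lower each time and its height is not reported: the rod's centre at the seat is 259 to 277 mm above the table
- post_top (a point): top end of the stand's post, 310 mm above the table, 110 mm behind the hook's seat; axes as the stand's. Hook: 5 mm round steel rod in the plane y = 0. Its seat, the bottom of the bowl, is flat from x = -6 to +7 mm from the stand's origin; the rod climbs 8 mm to the open tip at x = -15 mm and 8 mm at x = +17 mm to the arm, level from there to the clamp. It does not give when pulled
- jar: closed clear glass jar with white lid, 68 mm across, 85 mm tall, standing between block and stand. Origin: centre of its underside
- nozzle_cap: blue pointed plastic cap, 26 mm across, 46 mm tall, standing on the table. Origin: centre of its underside
- brush: flat paint brush lying on the table, 190 mm long. Origin: the middle of its length, on the table
There are look-alikes about, which are no part of the job. Leave any turquoise look-alike of the mask_stick alone. Of the things that look like the block, the smaller one is meant.

How it is judged:
By the outcome, as a careful person would: the job done as asked, in the order asked, and still so for the second after the job is handed in, with the robot touching nothing.
It also fails if it takes over 67 s, if anything falls off the work surface, if the arm or the gripper's body presses on something with over 40 N, if the wrist force passes 120 N, or if a joint passes its speed limit or range.

### The arm

A 6-joint arm with a two-finger parallel gripper is mounted at the origin on the work surface. World frame = base frame: x ahead of the robot, y to its left, z up, the work surface at z = 0. Lengths are in m, angles in degrees, forces in N, time in s.
With the tool pointing down it reaches from about 0.4 to 0.825 m from the base axis. Payload 7 kg.
Tool frame: the origin (TCP) lies midway between the tips of the shut fingers; the grasp point (between the pads) lies r.hold_point_z behind it (r.hold_point_z is the distance from the TCP to the grasp point, in m); z points along the fingers, x is the direction in which the jaws open and shut, and the axes are right-handed (so a half turn about z gives the same grasp; the last joint's range is limited). The gripper opens to 88 mm and grips with 3 to 60 N. Pads are 19 mm wide; open, the fingers measure 130 mm over their backs; the gripper's body (78 mm by 193 mm) begins 47 mm behind the grasp point.
Start: joints at [-56.201, 20.546, 0.682, 0, -70.136, -16.507], TCP at [0.201, -0.644, 0.227] pointing down, gripper open.
Joint ranges: [-176.03, 176.03], [-82.01, 121.73], [-58.28, 71.71], [-173.87, 95.51], [-174.79, -0.11], [-173.66, 173.66]. Speed limits (degrees/s): [136.94, 136.94, 172.46, 180, 180, 180].

### API

Orientations are given as [roll, pitch, yaw] about the fixed x, y, z axes, in that order (R = Rz(yaw) Ry(pitch) Rx(roll)).
In Python, from plant import get_state, viewer, close_job, r gives the robot as it stands.
- The arm moves only by the tool apply_moves, never from a script. Its argument "plan" is a list of rows, each a list of 3 entries, a list of its own where there are three numbers: the closure in counts, from 0 (fully open) to 255 (shut), then the shift along the tool's x, y, z in units of 50 mm (1.0 is 50 mm), then the turn about the tool's z in units of 6 degrees (1.0 is 6 degrees). A call has 1 to 12 rows; each row shifts and turns the commanded pose from where the row before left it, along the tool's axes as they then stand; what a row does not reach is not made up. A row lasts 1/8 s, in which the tool goes at most 62.5 mm and 10.7 degrees, less where a joint would pass 70% of its speed; a pose out of reach is approached as far as the arm can. A call is refused whole if a number of a shift passes 1 or a number of a turn 1, either way. A call with a gripper value outside its range is refused whole. The fingers move at their own pace and stop on an object; "squeeze" is the grip in N (left out, the last holds). Time passes only in rows, so rows that do not move let the fingers close. It gives the time, the measured TCP pose, the force and the opening at its end, in the units of the state.
- get_state(): the state, without advancing time (a new reading comes with each control period).
- viewer.capture(name): name is "scene" or "top" or "wrist"; returns a dict with "frame" (420x560x3 uint8, blue, green, red), "K" (3x3 intrinsics, pixels), "R" (3x3) and "t" (3): a world point X has camera coordinates R X + t; the wrist camera has in their place "mount" (4x4, takes a point from camera to tool coordinates, whose origin is the TCP and whose axes are the tool frame's). Camera axes: x right, y down, z forward; pixel columns grow to the right and rows downward; lengths in m; the calibration is good to about 2 mm. A picture is of the moment at which its call begins: read the wrist's pose just before it. There is no depth.
- close_job(): hands the job in, once; it reports no verdict.
The state is a dict: "time_s": time; "joints": joint angles; "qd": joint speeds; "joint_torque": joint torques, N m; "tcp_pos": TCP position; "eef_rot": TCP orientation; "contact_force": force on the tool from outside, world axes, zero at the start; "moment": the same for the moment, N m; "gripper_width": finger opening in m.
Only numpy, scipy, OpenCV 4.12 (cv2) and the standard library are available. Lean on these libraries where they do the work, as an engineer would, in place of code of your own. Each camera call takes 0.05 s, during which the arm holds its last target.

## Working session

There is one attempt and no reset: what is moved stays moved. The work goes in short steps, Python scripts to look and compute and a tool call to move; the robot and the scene stay as the last step left them, time stands still between calls to the robot, and variables do not carry over. Pictures are saved under pics/ and viewed, and the job is handed in when it is done.

Besides the shell and the picture viewer there is one more tool, called after "Request:" in YAML: its name, and indented under it one key for each argument. apply_moves: Moves the arm, as the interface text tells. Its arguments: {"type":"object","properties":{"plan":{"type":"array","items":{"type":"array"}},"squeeze":{"type":"number"}},"required":["plan"]}

```bash
ls; mkdir -p pics
python3 - <<'E'
from plant import get_state, viewer, r
import cv2,numpy as np,pickle
print(get_state(), r.hold_point_z)
for n in ["scene","top","wrist"]:
    s=get_state(); c=viewer.capture(n); cv2.imwrite(f"pics/{n}0.png",c["frame"]); c['state']=s
    pickle.dump(c,open(f"pics/{n}0.pkl","wb"))
    print(n,{k:np.round(v,4).tolist() for k,v in c.items() if k not in("frame","state")})
E
```

```text
pics
{'time_s': 0.0, 'joints': array([-5.62018586e+01,  2.05902198e+01,  6.31277987e-01, -1.99050134e-02,
       -7.01359189e+01, -1.65069538e+01]), 'qd': array([-0.04997445, -0.00575085,  0.00483875,  0.00258205, -0.04169622,
       -0.03784763]), 'joint_torque': array([-1.25665880e-03, -5.82719100e+01,  2.93058980e+01,  6.99707687e+00,
        7.01944882e-03, -2.02169063e-04]), 'tcp_pos': array([ 0.20044318, -0.64401481,  0.22561813]), 'eef_rot': array([-1.79990985e+02, -9.62679873e-02,  1.07284401e+02]), 'contact_force': array([ 0.14601504, -0.45989357, -0.61658458]), 'moment': array([ 0.03558685, -0.08575349,  0.04322351]), 'gripper_width': 0.08764682249770864} 0.0188
scene {'K': [[387.2757, 0.0, 278.093], [0.0, 387.2757, 207.4352], [0.0, 0.0, 1.0]], 'R': [[0.6895, 0.724, -0.0219], [0.3982, -0.4041, -0.8235], [-0.6051, 0.5591, -0.5669]], 't': [-0.3764, -0.0134, 1.2108]}
top {'K': [[485.511, 0.0, 284.0313], [0.0, 485.511, 202.9543], [0.0, 0.0, 1.0]], 'R': [[0.0308, -0.9995, 0.0045], [-0.9773, -0.031, -0.2098], [0.2098, 0.002, -0.9777]], 't': [0.0451, 0.5163, 1.2467]}
wrist {'K': [[361.8242, 0.0, 283.0539], [0.0, 361.8242, 211.1225], [0.0, 0.0, 1.0]], 'mount': [[1.0, 0.0005, 0.0006, 0.0009], [-0.0007, 0.9681, 0.2506, -0.068], [-0.0005, -0.2506, 0.9681, -0.1592], [0.0, 0.0, 0.0, 1.0]]}
```

View pics/scene0.png

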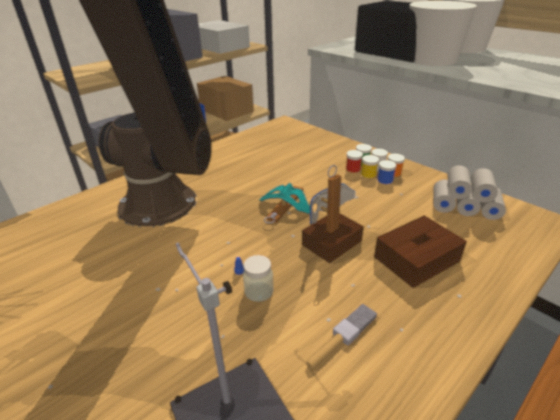

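View pics/top0.png

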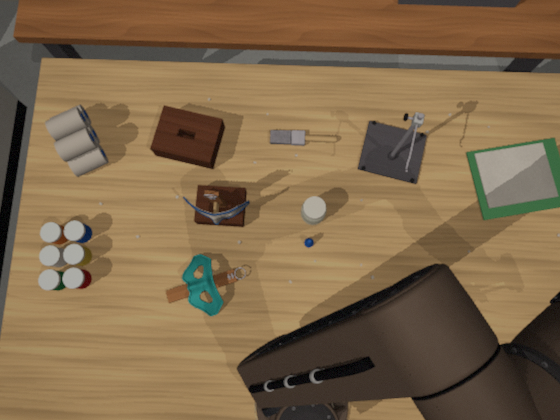

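View pics/wrist0.png

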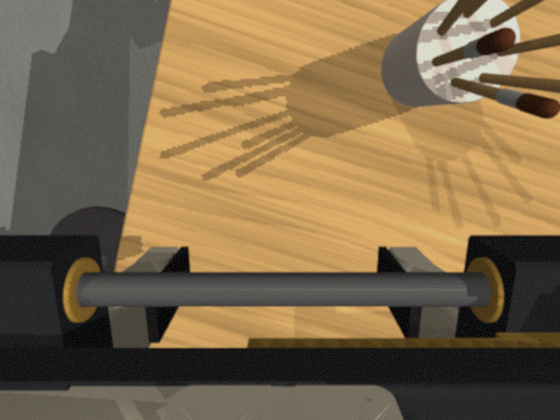

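The overview shows the mask stick in the smaller dark block (top ≈ (218,205)), the turquoise look-alike at (205,285), and the larger block at (188,137). The jar is at (314,210) with the cap at (309,242), the stand base at (393,152), and the post top near (418,118). The hook's arm runs down to about (410,170). I'll enlarge the details next.

Run:
```python
import cv2
t=cv2.imread("pics/top0.png"); s=cv2.imread("pics/scene0.png")
def crop(im,x0,y0,x1,y1,k,n):
    c=cv2.resize(im[y0:y1,x0:x1],None,fx=k,fy=k,interpolation=cv2.INTER_CUBIC)
    for x in range(x0,x1,10): cv2.putText(c,str(x),((x-x0)*k,8),0,.3,(0,0,255),1); cv2.line(c,((x-x0)*k,10),((x-x0)*k,14),(0,0,255))
    for y in range(y0,y1,10): cv2.putText(c,str(y),(0,(y-y0)*k+4),0,.3,(0,255,255),1)
    cv2.imwrite(n,c)
crop(t,165,165,265,240,8,"pics/t_mask.png")
crop(t,355,100,445,190,6,"pics/t_stand.png")
crop(s,290,155,390,265,5,"pics/s_mask.png")
crop(s,160,230,280,330,6,"pics/s_stand.png")
```

```text
(no output)
```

View pics/t_mask.png

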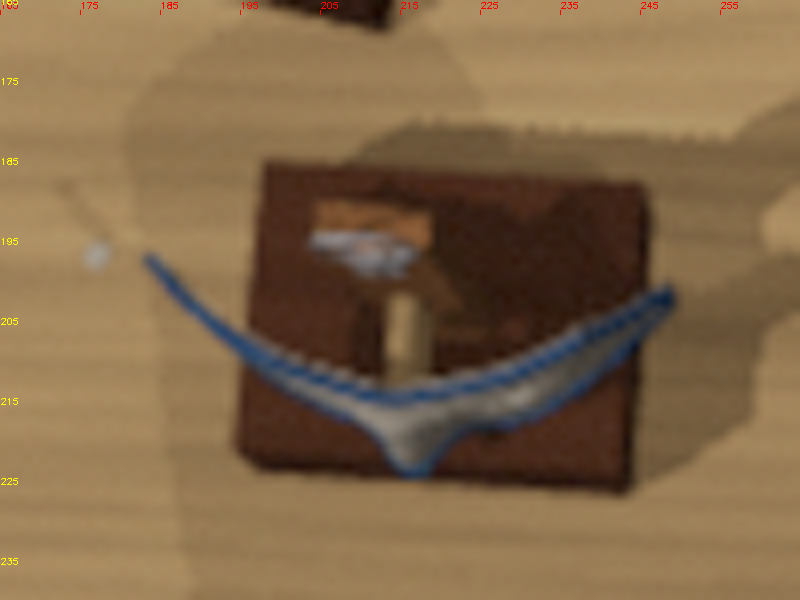

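View pics/t_stand.png

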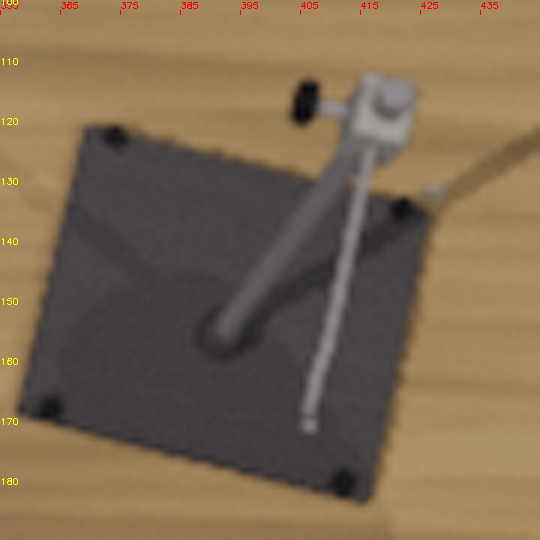

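View pics/s_mask.png

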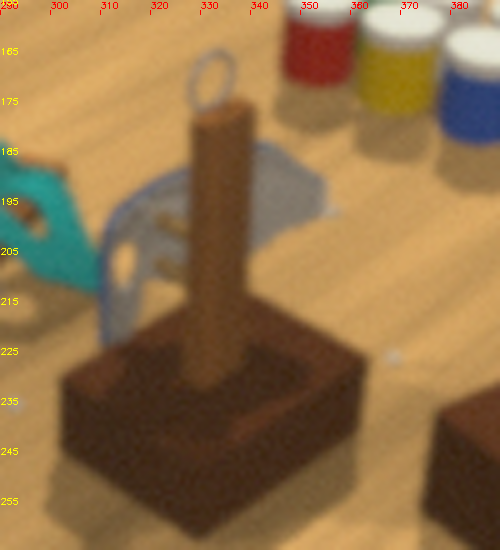

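View pics/s_stand.png

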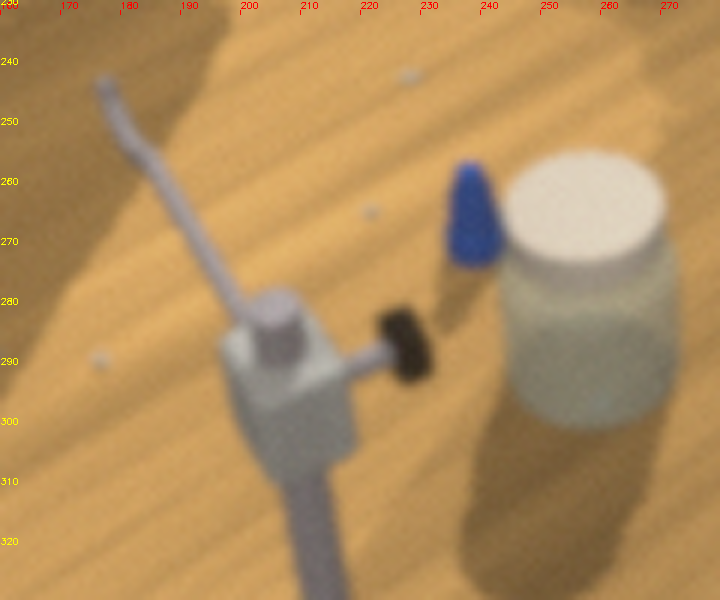

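```bash
cat > h.py <<'E'
import pickle,numpy as np,cv2
from scipy.spatial.transform import Rotation as Ro
def PM(c):
    if 'R' in c: R,t=np.array(c['R']),np.array(c['t'])
    else:
        s=c['state']; T=np.eye(4); T[:3,:3]=Ro.from_euler('xyz',s['eef_rot'],degrees=True).as_matrix(); T[:3,3]=s['tcp_pos']
        W=np.linalg.inv(T@np.array(c['mount'])); R,t=W[:3,:3],W[:3,3]
    return np.array(c['K'])@np.c_[R,t]
def ld(n): return pickle.load(open(f"pics/{n}.pkl","rb"))
def tri(obs):
    A=[]
    for n,(u,v) in obs:
        P=PM(ld(n)); A+= [u*P[2]-P[0], v*P[2]-P[1]]
    A=np.array(A); A/=np.linalg.norm(A[:,:3],axis=1)[:,None]
    X=np.linalg.lstsq(A[:,:3],-A[:,3],rcond=None)[0]
    return X,[np.round(pr(n,X)-uv,1).tolist() for n,uv in obs]
def pr(n,X):
    p=PM(ld(n))@np.r_[X,1]; return p[:2]/p[2]
def onz(n,u,v,z):
    P=PM(ld(n)); A=np.array([u*P[2]-P[0], v*P[2]-P[1]]); return np.linalg.solve(A[:,:2],-A[:,3]-A[:,2]*z)
def cap(n,name):
    from plant import get_state,viewer
    s=get_state(); c=viewer.capture(n); c['state']=s; pickle.dump(c,open(f"pics/{name}.pkl","wb")); cv2.imwrite(f"pics/{name}.png",c['frame']); return c
def crop(name,x0,y0,x1,y1,k,out):
    im=cv2.imread(f"pics/{name}.png")
    c=cv2.resize(im[y0:y1,x0:x1],None,fx=k,fy=k,interpolation=cv2.INTER_CUBIC)
    for x in range(x0,x1,10): cv2.putText(c,str(x),((x-x0)*k,8),0,.3,(0,0,255),1); cv2.line(c,((x-x0)*k,10),((x-x0)*k,14),(0,0,255))
    for y in range(y0,y1,10): cv2.putText(c,str(y),(0,(y-y0)*k+4),0,.3,(0,0,255),1)
    cv2.imwrite(f"pics/{out}.png",c)
E
python3 - <<'E'
from h import *
np.set_printoptions(precision=4,suppress=True)
for k,a,b in [("sticktop",(211,192.5),(332.5,176)),("loop",(210,196.5),(330.5,171.5)),("tip",(406.5,171),(175.5,243.5)),("post",(420.5,116),(205,279)),("jarlid",(314,209),(257,263)),("blocktop_c1",(198,186),(328,212.5))]:
    print(k,*tri([("top0",a),("scene0",b)]))
c=[onz("top0",*p,.05) for p in [(198,186),(245,188),(243.5,226),(195,223)]]
print(np.array(c),np.mean(c,0))
c=[onz("top0",*p,.012) for p in [(369,121),(426,136),(416,183),(358.5,168.5)]]
print(np.array(c),np.mean(c,0))
for p in [(184,197),(249,201)]: print("mask ends", onz("top0",*p,.12))
print("stick back edge",onz("top0",204,190,.2),onz("top0",218.5,191,.2))
E
```

```text
sticktop [0.5003 0.2329 0.2033] [[0.9, 1.0], [1.3, -0.3]]
loop [0.4901 0.2347 0.2103] [[0.5, 0.5], [0.6, -0.2]]
tip [ 0.5467 -0.211   0.2837] [[0.4, 0.2], [0.6, -0.1]]
post [ 0.6676 -0.2369  0.3109] [[-0.2, -0.1], [-0.3, 0.0]]
jarlid [ 0.4959 -0.0164  0.0823] [[-0.5, -0.4], [-0.7, 0.1]]
blocktop_c1 [0.5163 0.2559 0.1054] [[10.7, 9.8], [14.2, -4.3]]
[[0.5551 0.2956]
 [0.5536 0.1681]
 [0.4495 0.1672]
 [0.4535 0.2967]] [0.5029 0.2319]
[[ 0.7725 -0.1756]
 [ 0.7323 -0.3383]
 [ 0.5926 -0.306 ]
 [ 0.6296 -0.1451]] [ 0.6817 -0.2412]
mask ends [0.508  0.3162]
mask ends [0.5028 0.1503]
stick back edge [0.5089 0.2528] [0.5076 0.2181]
```

Request:
apply_moves:
  plan:
    - [0,[0,0,-0.8],0.64]
    - [0,[0,0,-0.8],0.64]
    - [0,[0,0,-0.8],0.64]
    - [0,[0,0,-0.8],0.64]
    - [0,[0,0,-0.8],0.64]
  squeeze: 20

```text
time_s: 0.78
tcp_pos: [0.2005, -0.6442, 0.4277]
eef_rot: [-180.0, -0.0, 88.0]
contact_force: [0.1, -0.1, 0.7]
gripper_width: 0.0879
```

Request:
apply_moves:
  plan:
    - [0,[0.7,0.74,0],0]
    - [0,[0.7,0.74,0],0]
    - [0,[0.7,0.74,0],0]
    - [0,[0.7,0.74,0],0]
    - [0,[0.7,0.74,0],0]
    - [0,[0.7,0.74,0],0]
    - [0,[0.7,0.74,0],0]
    - [0,[0.7,0.74,0],0]
    - [0,[0.7,0.74,0],0]
    - [0,[0.7,0.74,0],0]
    - [0,[0.7,0.74,0],0]
    - [0,[0,0,0],0]

```text
time_s: 2.28
tcp_pos: [0.6224, -0.2704, 0.4244]
eef_rot: [-179.8, -0.1, 88.3]
contact_force: [0.3, 0.2, -0.4]
gripper_width: 0.0876
```

Run:
```python
from h import *
cap("wrist","w1")
```

Request:
apply_moves:
  plan:
    - [0,[0.8,0,0],0]
    - [0,[0.8,0,0],0]
    - [0,[0.8,0,0],0]
    - [0,[0,0,0],0]
    - [0,[0,0,0],0]

```text
time_s: 2.95
tcp_pos: [0.6237, -0.154, 0.427]
eef_rot: [180.0, 0.0, 88.1]
contact_force: [-1.1, -0.2, -0.1]
gripper_width: 0.0878
```

Run:
```python
from h import *
c=cap("wrist","w2"); print(c['state']['tcp_pos'],c['state']['eef_rot'],c['state']['qd'].round(2))
i=np.hstack([cv2.imread("pics/w1.png")[:300],cv2.imread("pics/w2.png")[:300]])
cv2.imwrite("pics/w12.png",cv2.resize(i,None,fx=.7,fy=.7))
```

```text
[ 0.62374156 -0.15402566  0.42697185] [1.79972024e+02 1.10659626e-02 8.80758365e+01] [-0.73  0.44  0.25  0.02  0.01 -0.01]
```

View pics/w12.png

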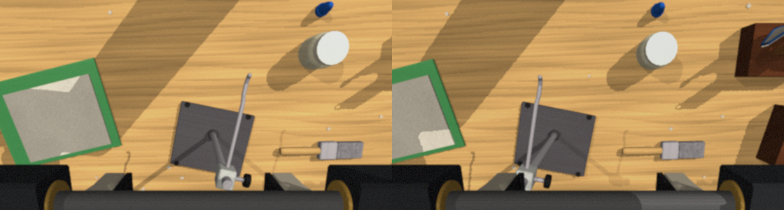

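Both wrist views show the hook rod, with its tip at about (355,109) in w1 and (771-560=211,112) in w2. The jar and cap are to the upper right and the clamp is near the bottom edge. Next is a zoom on the tip.

Run:
```python
from h import *
crop("w1",310,95,390,265,4,"w1c"); crop("w2",175,95,255,265,4,"w2c")
cv2.imwrite("pics/wc.png",cv2.resize(np.hstack([cv2.imread("pics/w1c.png"),cv2.imread("pics/w2c.png")]),None,fx=.85,fy=.85))
```

```text
(no output)
```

View pics/wc.png

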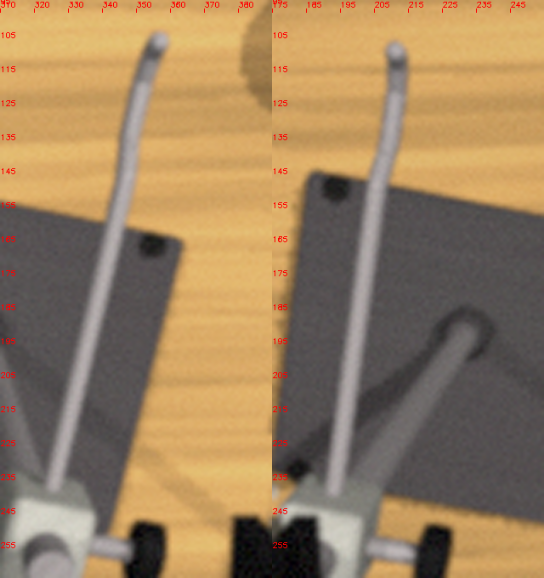

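Run:
```python
from h import *
np.set_printoptions(precision=4,suppress=True)
for k,a,b in [("tip",(356.5,106.8),(211.5,109.1)),("clampend",(325.6,238.5),(192.9,239)),("levelstart",(347.2,142),(206.2,148)),("seatfront",(354.1,118.5),(211.5,123)),("posttop",(324,263),(180,262))]:
    print(k,*tri([("w1",a),("w2",b)]))
print(tri([("w1",(356.5,106.8)),("w2",(211.5,109.1)),("top0",(406.5,171)),("scene0",(175.5,243.5))]))
# rod-model fit: yaw, seat xy, z
from scipy.optimize import least_squares
pol=np.array([[-15,8],[-6,0],[7,0],[17,8],[100,8]])/1000
fix={"w1":[(0,356.5,106.8)],"w2":[(0,211.5,109.1)],"top0":[(0,406.5,171)],"scene0":[(0,175.5,243.5)]}
P={"w1":[(0,356.5,106.8),(1,354.1,118.5),(4,None,None)]}
def w(p,u):
    x,y,z,a=p; return np.array([x+u[0]*np.cos(a),y+u[0]*np.sin(a),z+u[1]])
# tip end (centre ~2mm back from end) and arm line points
def res(p):
    o=[]
    for n,l in fix.items():
        for i,u,v in l: o+=list(pr(n,w(p,pol[0]))-[u,v])
    for n,(u,v) in [("w1",(325.6,238.5)),("w2",(192.9,239)),("w1",(338,182)),("w2",(200,190)) ]:
        a=pr(n,w(p,pol[3])); b=pr(n,w(p,pol[4])); d=(b-a)/np.linalg.norm(b-a); o.append(np.cross(d,np.array([u,v])-a))
    o+=list(pr("top0",w(p,[.11,.310-p[2]]))-[420.5,116])
    o+=list(pr("scene0",w(p,[.11,.310-p[2]]))-[205,279])
    return np.array(o)
s=least_squares(res,[.56,-.213,.268,-.21]); print(s.x,np.degrees(s.x[3]),res(s.x).round(1))
```

```text
tip [ 0.5472 -0.2086  0.2828] [[-0.0, -0.1], [0.0, 0.1]]
clampend [ 0.6564 -0.2335  0.285 ] [[-0.0, -0.3], [0.0, 0.3]]
levelstart [ 0.5764 -0.2155  0.2827] [[0.1, 2.0], [-0.1, -1.9]]
seatfront [ 0.5572 -0.2098  0.2807] [[0.0, 1.1], [-0.0, -1.1]]
posttop [ 0.6667 -0.2381  0.3135] [[0.0, -1.0], [0.0, 1.0]]
(array([ 0.5469, -0.2098,  0.2836]), [[-1.3, -0.5], [-1.7, -0.3], [-0.2, 0.1], [1.3, -0.3]])
[ 0.5615 -0.2123  0.2754 -0.2222] -12.730745132921676 [-0.3 -0.5 -0.7 -0.3 -0.6  0.1  1.8 -0.5 -0.6  0.2  0.3 -0.2 -0.5 -0.5
  0.6  0.9]<stdin>:19: DeprecationWarning: Arrays of 2-dimensional vectors are deprecated. Use arrays of 3-dimensional vectors instead. (deprecated in NumPy 2.0)
```

Request:
apply_moves:
  plan:
    - [0,[0.93,-0.21,0.18],0]
    - [0,[0.93,-0.21,0.18],0]
    - [0,[0.93,-0.21,0.18],0]
    - [0,[0.93,-0.21,0.18],0]
    - [0,[0.93,-0.21,0.18],0]
    - [0,[0.93,-0.21,0.18],0]
    - [0,[0.93,-0.21,0.18],0]
    - [0,[0,0,0],0]
    - [0,[0,0,0],0]

```text
time_s: 4.12
tcp_pos: [0.562, 0.1736, 0.3637]
eef_rot: [180.0, 0.0, 88.1]
contact_force: [-1.0, -0.0, -0.2]
gripper_width: 0.0879
```

Run:
```python
from h import *
c=cap("wrist","w3"); print(c['state']['tcp_pos'],c['state']['eef_rot'],c['state']['qd'].round(2))
```

```text
[0.56196967 0.17358242 0.36365155] [1.79993440e+02 2.31520536e-02 8.80608368e+01] [-0.9  -0.33  0.21  0.01 -0.02 -0.09]
```

Request:
apply_moves:
  plan:
    - [0,[0.8,0,0],0]
    - [0,[0.8,0,0],0]
    - [0,[0.8,0,0],0]
    - [0,[0,0,0],0]
    - [0,[0,0,0],0]

```text
time_s: 4.8
tcp_pos: [0.5661, 0.2932, 0.3637]
eef_rot: [180.0, 0.0, 88.0]
contact_force: [0.3, 0.0, 0.0]
gripper_width: 0.0878
```

Run:
```python
from h import *
c=cap("wrist","w4"); print(c['state']['tcp_pos'],c['state']['eef_rot'],c['state']['qd'].round(2))
i=np.vstack([cv2.imread("pics/w3.png")[:280],cv2.imread("pics/w4.png")[:280]])
cv2.imwrite("pics/w34.png",i)
```

```text
[0.56613417 0.29321026 0.36367126] [1.79991389e+02 1.39278079e-02 8.80233263e+01] [-0.34 -0.76 -0.28  0.01  0.11 -0.15]
```

View pics/w34.png

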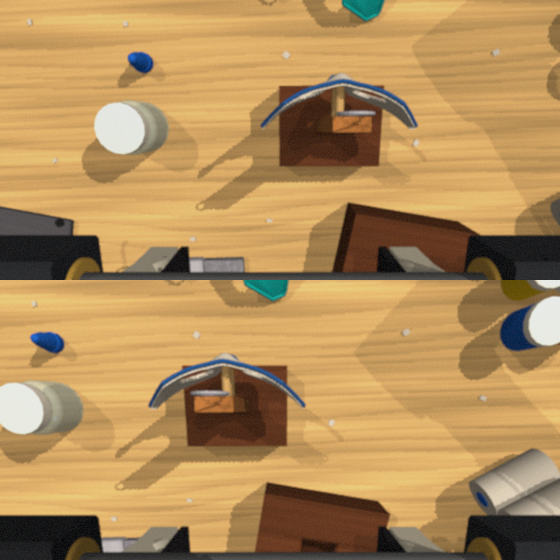

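The stick's top face and loop show at about (353,121) in w3 and (213,121) in w4, with the blue-rimmed mask above them, on the robot side.

Run:
```python
from h import *
crop("w3",315,95,395,145,8,"w3c"); crop("w4",180,95,260,145,8,"w4c")
cv2.imwrite("pics/wc2.png",cv2.resize(np.vstack([cv2.imread("pics/w3c.png"),cv2.imread("pics/w4c.png")]),None,fx=.75,fy=.75))
```

```text
(no output)
```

View pics/wc2.png

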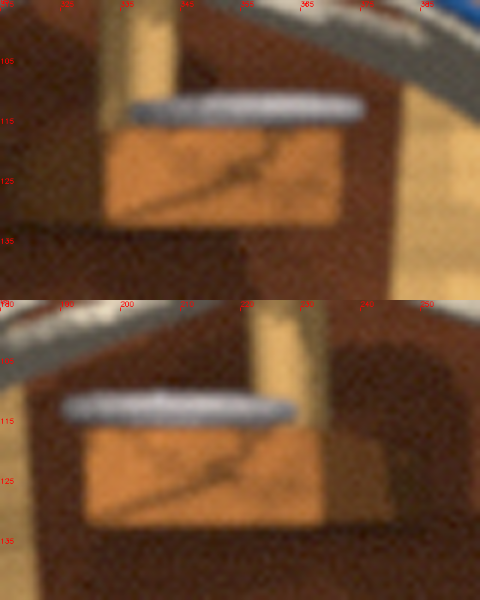

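Run:
```python
from h import *
np.set_printoptions(precision=4,suppress=True)
Q={}
for k,a,b in [("BL",(332.5,132),(194.5,132.2)),("BR",(371.3,132.5),(233.7,132.5)),("FL",(332.5,116.3),(194.2,116.3)),("FR",(371.7,116.3),(233.8,116.7)),("loopL",(336.7,113),(190.3,113)),("loopR",(375.8,113),(229.5,113))]:
    X,e=tri([("w3",a),("w4",b)]); Q[k]=X; print(k,X,e)
for a,b in [("BL","BR"),("FL","FR"),("loopL","loopR")]:
    d=Q[b]-Q[a]; print(np.linalg.norm(d),"yaw",np.degrees(np.arctan2(-d[0],d[1])),"tilt",np.degrees(np.arcsin(d[2]/np.linalg.norm(d))))
c=np.mean([Q[k] for k in("BL","BR","FL","FR")],0); print("top c",c,"loop c",(Q["loopL"]+Q["loopR"])/2)
print([onz("w3",*p,.2) for p in[(332.5,132),(371.3,132.5),(332.5,116.3),(371.7,116.3)]])
print("foot est block:",[onz("top0",*p,.05) for p in [(198,186)]])
```

```text
BL [0.5076 0.219  0.2017] [[0.0, 0.2], [-0.0, -0.2]]
BR [0.5091 0.2529 0.2009] [[-0.0, 0.1], [-0.0, -0.1]]
FL [0.4943 0.2194 0.199 ] [[-0.0, 0.1], [-0.0, -0.1]]
FR [0.4956 0.2535 0.1981] [[0.0, 0.3], [-0.0, -0.3]]
loopL [0.4918 0.2205 0.2162] [[-0.0, 0.1], [-0.0, -0.1]]
loopR [0.4928 0.2526 0.216 ] [[-0.0, 0.1], [-0.0, -0.1]]
0.033907610856597235 yaw -2.549826058331585 tilt -1.4521980205662175
0.034182788543948996 yaw -2.1968590250128526 tilt -1.5152393676259661
0.032040445164159076 yaw -1.915020089773619 tilt -0.3951181327143963
top c [0.5016 0.2362 0.1999] loop c [0.4923 0.2365 0.2161]
[array([0.5075, 0.2192]), array([0.509 , 0.2531]), array([0.4942, 0.2192]), array([0.4953, 0.2531])]
foot est block: [array([0.5551, 0.2956])]
```

Request:
apply_moves:
  plan:
    - [0,[-0.4,-0.42,0],0]
    - [0,[-0.4,-0.42,0],0]
    - [0,[-0.38,-0.41,0],0.04]
    - [0,[0,0,0.6],0]
    - [0,[0,0,0.6],0]
    - [0,[0,0,0.3],0]
    - [0,[0,0,0],0]
    - [0,[0,0,0],0]

```text
time_s: 5.85
tcp_pos: [0.5018, 0.2375, 0.2898]
eef_rot: [179.9, -0.0, 87.8]
contact_force: [0.0, -0.1, -0.1]
gripper_width: 0.0876
```

Run:
```python
from h import *
c=cap("wrist","w5"); print(c['state']['tcp_pos'],c['state']['eef_rot'],c['state']['qd'].round(2))
for n,X in [("top c",(.5016,.2362,.1999)),("loop",(.4923,.2365,.2161))]: print(n,pr("w5",np.array(X)))
```

```text
[0.50183773 0.23754116 0.28981882] [ 1.79915579e+02 -4.62592567e-02  8.78388567e+01] [ 0.25 -0.22  0.24 -0.11  0.11 -0.05]
top c [279.99807104 215.81866659]
loop [279.7222067  208.75684215]
```

View pics/w5.png

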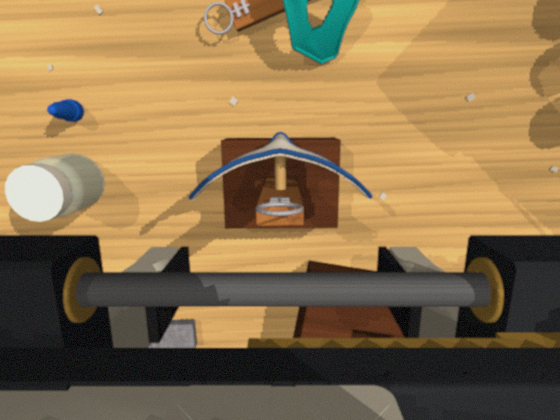

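The stick is centred between the fingers at (280,214), as predicted. Now I'll descend and check before closing.

Request:
apply_moves:
  plan:
    - [0,[-0.02,0,0.5],0]
    - [0,[0,0,0.5],0]
    - [0,[0,0,0.5],0]
    - [0,[0,0,0.4],0]
    - [0,[0,0,0.3],0]
    - [0,[0,0,0.12],0]
    - [0,[0,0,0],0]
    - [0,[0,0,0],0]

```text
time_s: 6.9
tcp_pos: [0.5016, 0.2368, 0.1734]
eef_rot: [179.9, -0.0, 87.9]
contact_force: [-0.4, 0.2, -0.1]
gripper_width: 0.0875
```

Run:
```python
from h import *
c=cap("wrist","w6"); print(c['state']['tcp_pos'],c['state']['eef_rot'],c['state']['contact_force'])
```

```text
[0.50156797 0.23683959 0.17340102] [ 1.79938351e+02 -4.67190637e-02  8.78584132e+01] [-0.36505042  0.19408528 -0.07257564]
```

View pics/w6.png

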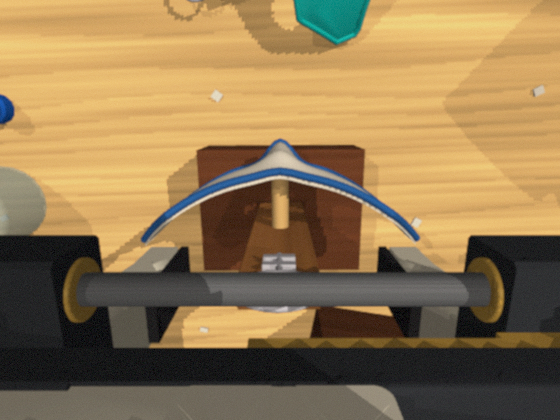

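Request:
apply_moves:
  plan:
    - [130,[0,0,0],0]
    - [200,[0,0,0],0]
    - [255,[0,0,0],0]
    - [255,[0,0,0],0]
    - [255,[0,0,0],0]
    - [255,[0,0,0],0]
  squeeze: 25

```text
time_s: 7.7
tcp_pos: [0.5011, 0.2365, 0.1726]
eef_rot: [-180.0, 0.0, 87.9]
contact_force: [0.6, -1.7, 0.1]
gripper_width: 0.0336
```

Request:
apply_moves:
  plan:
    - [255,[0,0,-0.04],0]
    - [255,[0,0,-0.1],0]
    - [255,[0,0,-0.15],0]
    - [255,[0,0,-0.15],0]
    - [255,[0,0,0],0]

```text
time_s: 8.32
tcp_pos: [0.5014, 0.2368, 0.1955]
eef_rot: [179.9, -0.1, 87.9]
contact_force: [0.1, 0.2, -1.6]
gripper_width: 0.0338
```

Run:
```python
from h import *
s=__import__('plant').get_state(); print(s['contact_force'],s['moment'],s['tcp_pos'],s['gripper_width'])
```

```text
[ 0.13159941  0.23472867 -1.553808  ] [-0.01946094 -0.04026122  0.04175062] [0.50143049 0.23676317 0.19553466] 0.03376635288064424
```

Request:
apply_moves:
  plan:
    - [255,[0,0,-0.2],0]
    - [255,[0,0,-0.3],0]
    - [255,[0,0,-0.4],0]
    - [255,[0,0,-0.5],0.25]
    - [255,[0,0,-0.5],0.4]
    - [255,[0,0,-0.3],0.4]
    - [255,[0,0,-0.1],0.4]
    - [255,[0,0,0],0.32]
    - [255,[0,0,0],0]
    - [255,[0,0,0],0]
    - [255,[0,0,0],0]

```text
time_s: 9.7
tcp_pos: [0.5011, 0.2365, 0.3093]
eef_rot: [-180.0, 0.0, 77.3]
contact_force: [-0.9, 0.2, -1.7]
gripper_width: 0.0339
```

Run:
```python
from h import *
for n in("scene","top"): c=cap(n,n+"1")
s=c['state'];print(s['contact_force'],s['moment'],s['tcp_pos'],s['eef_rot'],s['gripper_width'])
cap("wrist","w7")
crop("scene1",250,20,430,160,4,"s1c")
```

```text
[ 0.27596516  0.55716206 -2.06103929] [-0.04054348 -0.05885843 -0.00970623] [0.50106325 0.23647466 0.30935819] [-1.79987168e+02  2.22560293e-02  7.72497098e+01] 0.03370320822717293
```

View pics/scene1.png

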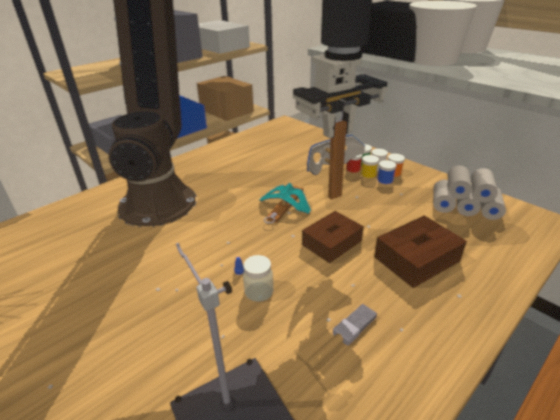

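View pics/top1.png

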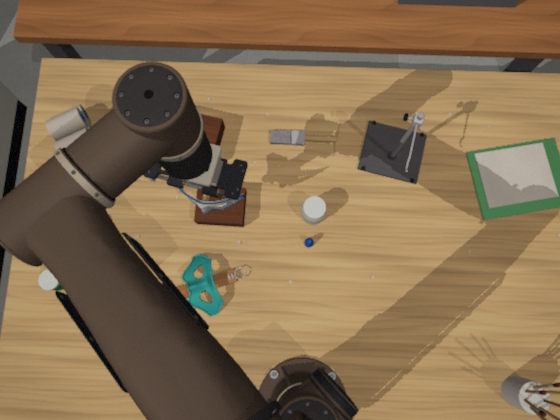

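View pics/w7.png

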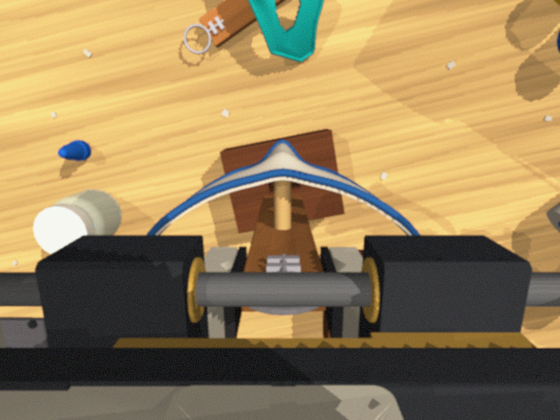

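The stick is out of the block and upright in the grip. In the scene view its top is at (339,121) and its foot at (335,198). I'll overlay the expected geometry to check for lean or slip in the grip.

```bash
cat >> h.py <<'E'
def overlay(base,tcp,rot,out,box,k,off=.163,pitch=0):
    im=cv2.imread(f"pics/{base}.png"); x0,y0,x1,y1=box
    c=cv2.resize(im[y0:y1,x0:x1],None,fx=k,fy=k,interpolation=cv2.INTER_CUBIC)
    a=np.radians(rot-90); X=np.array([np.cos(a),np.sin(a),0]);Y=np.array([-np.sin(a),np.cos(a),0])
    def q(P): u=pr(base,P); return tuple(int(v) for v in (u-[x0,y0])*k)
    p=np.radians(pitch); Z=np.array([0,0,1.])
    Xs=X*np.cos(p)-Z*np.sin(p); Zs=Z*np.cos(p)+X*np.sin(p)
    T=np.array(tcp)+Z*(-off+.19)
    for s in(-1,1):
        for t in(-1,1):
            cv2.line(c,q(T+s*.007*Xs+t*.017*Y),q(T-.19*Zs+s*.007*Xs+t*.017*Y),(0,255,0),1)
    L=T+.013*Zs-.0085*Xs
    pts=[q(L+.0145*(np.cos(u)*Y+np.sin(u)*Zs)) for u in np.linspace(0,6.283,30)]
    cv2.polylines(c,[np.array(pts)],False,(255,0,255),1)
    cv2.imwrite(f"pics/{out}.png",c)
E
python3 - <<'E'
from h import *
overlay("scene1",[.5011,.2365,.3093],77.25,"ov1",(280,70,400,210),4)
E
```

```text
(no output)
```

View pics/ov1.png

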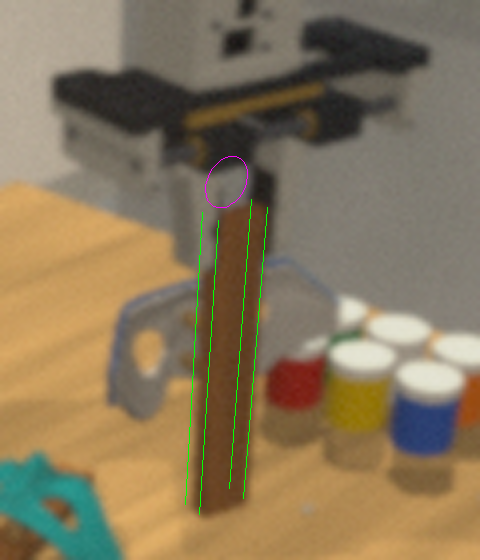

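Request:
apply_moves:
  plan:
    - [255,[-0.3,0.08,0],0]
    - [255,[-0.5,0.14,0],0]
    - [255,[-0.5,0.14,0],0]
    - [255,[-0.5,0.14,0],0]
    - [255,[-0.5,0.14,0],0]
    - [255,[-0.5,0.14,0],0]
    - [255,[-0.5,0.14,0],0]
    - [255,[-0.5,0.14,0],0]
    - [255,[-0.5,0.14,0],0]
    - [255,[-0.5,0.14,0],0]
    - [255,[-0.5,0.14,0],0]
    - [255,[-0.5,0.14,0],0]

```text
time_s: 11.35
tcp_pos: [0.5156, -0.0657, 0.3097]
eef_rot: [180.0, -0.0, 77.2]
contact_force: [-0.1, 0.4, -1.8]
gripper_width: 0.0334
```

Request:
apply_moves:
  plan:
    - [255,[-0.5,0.14,0],0]
    - [255,[-0.5,0.14,0],0]
    - [255,[-0.5,0.14,0],0]
    - [255,[-0.5,0.14,0],0]
    - [255,[-0.4,0.1,0],0]
    - [255,[-0.2,0.05,0],0]
    - [255,[0,0,0],0]
    - [255,[0,0,0],0]
    - [255,[0,0,0],0]
    - [255,[0,0,0],0]

```text
time_s: 12.6
tcp_pos: [0.522, -0.1984, 0.3096]
eef_rot: [180.0, -0.0, 77.3]
contact_force: [0.0, 0.7, -2.2]
gripper_width: 0.0342
```

Run:
```python
from h import *
for n in("scene","top"): c=cap(n,n+"2")
s=c['state'];print(s['contact_force'],s['moment'],s['tcp_pos'],s['eef_rot'],s['gripper_width'])
overlay("scene2",s['tcp_pos'],s['eef_rot'][2],"ov2",(60,130,260,330),3)
S=np.array([.5615,-.2123]);a=np.radians(-12.7);X=np.array([np.cos(a),np.sin(a)]);Y=np.array([-X[1],X[0]])
d=s['tcp_pos'][:2]-S; print("tcp in stand frame",d@X,d@Y)
```

```text
[-0.18839441  0.54133094 -1.69345396] [-0.02784024 -0.03795124 -0.00894898] [ 0.5219763  -0.19844513  0.30966936] [ 1.79990200e+02 -2.81364399e-03  7.72711186e+01] 0.03355448433869707
tcp in stand frame -0.04160267525080311 0.004826767201629046
```

View pics/ov2.png

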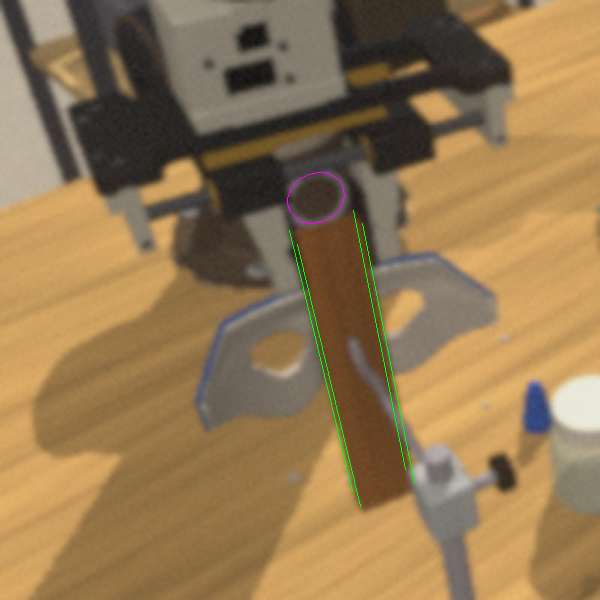

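View pics/top2.png

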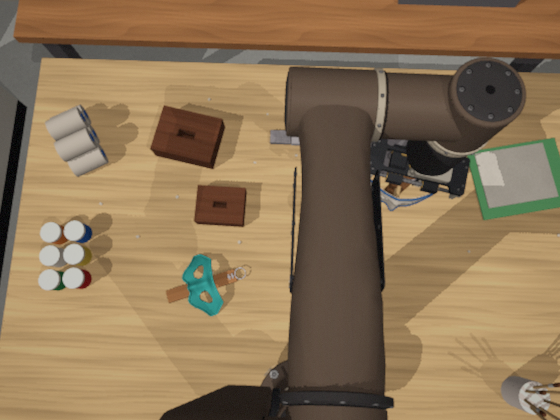

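Request:
apply_moves:
  plan:
    - [255,[-0.05,0,0.2],0]
    - [255,[-0.05,0,0.4],0]
    - [255,[0,0,0.4],0]
    - [255,[0,0,0.25],0]
    - [255,[0,0,0.11],0]
    - [255,[0,0,0],0]
    - [255,[0,0,0],0]
    - [255,[0,0,0],0]

```text
time_s: 13.7
tcp_pos: [0.5211, -0.2038, 0.2422]
eef_rot: [179.9, -0.0, 77.2]
contact_force: [0.2, -1.2, -1.0]
gripper_width: 0.0338
```

```bash
cat > chk.py <<'E'
from h import *
import sys
i=sys.argv[1]
for n in("scene","wrist"): c=cap(n,n+i)
s=c['state'];print(s['contact_force'],s['moment'],s['tcp_pos'],s['eef_rot'],s['gripper_width'])
overlay("scene"+i,s['tcp_pos'],s['eef_rot'][2],"ov"+i,(110,160,230,310),5)
crop("scene"+i,110,160,230,310,5,"sc"+i)
cv2.imwrite(f"pics/both{i}.png",cv2.resize(np.hstack([cv2.imread(f"pics/sc{i}.png"),cv2.imread(f"pics/ov{i}.png")]),None,fx=.65,fy=.65))
S=np.array([.5615,-.2123]);a=np.radians(-12.7);X=np.array([np.cos(a),np.sin(a)]);Y=np.array([-X[1],X[0]])
d=s['tcp_pos'][:2]-S; print("tcp in stand frame",d@X,d@Y)
E
python3 chk.py 3
```

```text
[ 0.15865789  0.31421332 -2.64883097] [-0.03915906 -0.01641461  0.03346554] [ 0.52101692 -0.20373657  0.24206034] [ 1.79950793e+02 -9.65492337e-03  7.72309969e+01] 0.03373027766134096
tcp in stand frame -0.04137528424044243 -0.0005461316848957328
```

View pics/both3.png

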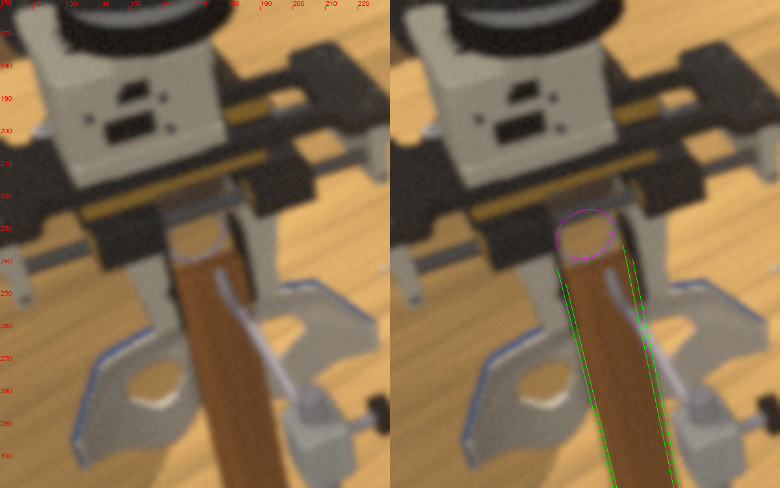

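View pics/wrist3.png

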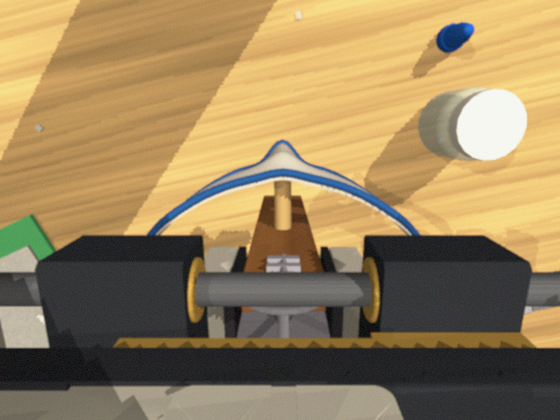

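The wrist view shows the rod centred on the stick (284 vs 282). In the scene view the loop is at about (171,232) with the hook tip ahead of it at (177,243). I'll advance in part.

Request:
apply_moves:
  plan:
    - [255,[0.01,0.08,0],0]
    - [255,[0,0.1,0],0]
    - [255,[0,0.1,0],0]
    - [255,[0,0.1,0],0]
    - [255,[0,0.1,0],0]
    - [255,[0,0.06,0],0]
    - [255,[0,0,0],0]
    - [255,[0,0,0],0]

```text
time_s: 14.8
tcp_pos: [0.5471, -0.2092, 0.2415]
eef_rot: [-180.0, -0.0, 77.2]
contact_force: [0.1, -0.6, -2.4]
gripper_width: 0.0336
```

```bash
python3 chk.py 4
```

```text
[-0.51002584 -0.99028197 -1.34243813] [-0.00282405 -0.02583882 -0.01017819] [ 0.54709001 -0.20916704  0.24158426] [-1.79996169e+02 -1.39422557e-03  7.72334768e+01] 0.03373755307079668
tcp in stand frame -0.014746217195631158 -0.0001116705131708148
```

View pics/both4.png

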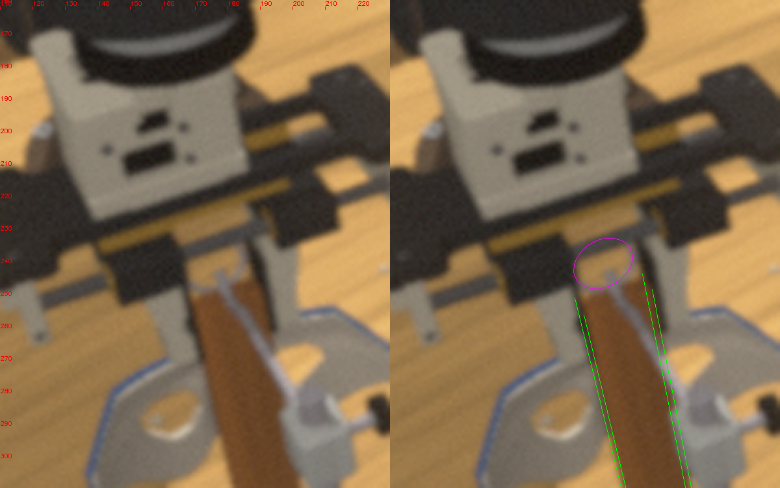

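The tip at panel (219,275) lies inside the loop's outline and will be nearly central once the loop reaches it. I'll continue to the seat.

Request:
apply_moves:
  plan:
    - [255,[0,0.08,0],0]
    - [255,[0,0.08,0],0]
    - [255,[0,0.08,0],0]
    - [255,[0,0.08,0],0]
    - [255,[0,0.08,0],0]
    - [255,[0,0.06,0],0]
    - [255,[0,0,0],0]
    - [255,[0,0,0],0]

```text
time_s: 15.9
tcp_pos: [0.5696, -0.2143, 0.2415]
eef_rot: [-180.0, 0.0, 77.2]
contact_force: [-0.8, 0.2, -2.4]
gripper_width: 0.0339
```

```bash
python3 chk.py 5
```

```text
[-0.25065098 -0.63836304 -1.93820202] [-0.05117023  0.03854768 -0.00263943] [ 0.56955821 -0.2142854   0.24155401] [-1.79995676e+02 -1.20493613e-03  7.72305431e+01] 0.03376687728688866
tcp in stand frame 0.008297550026204954 -0.00016526083787944738
```

View pics/both5.png

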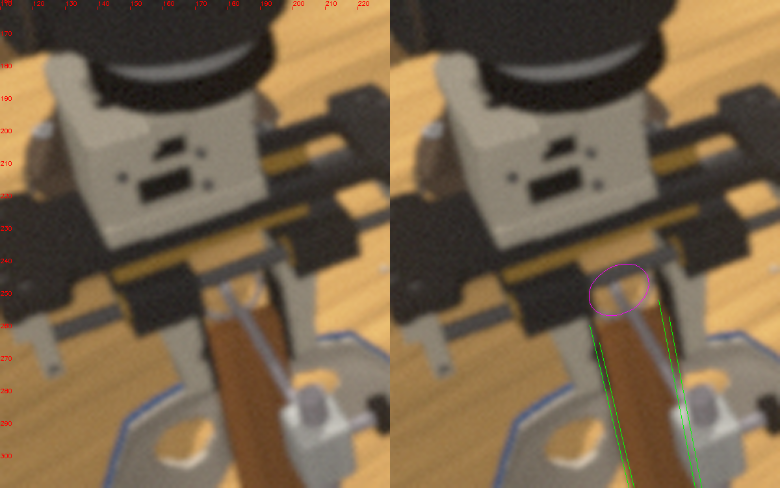

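View pics/wrist5.png

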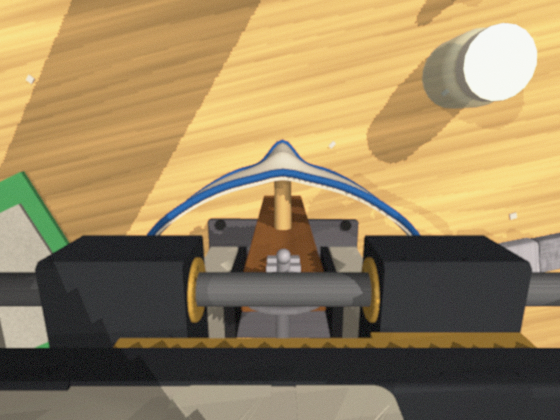

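The hook's tip now pokes out in front of the loop at (284,256) in the wrist view, so the rod is through it. I'll lower toward the seat and watch the force.

Request:
apply_moves:
  plan:
    - [255,[0,0,0.04],0]
    - [255,[0,0,0.06],0]
    - [255,[0,0,0.06],0]
    - [255,[0,0,0.04],0]
    - [255,[0,0,0],0]
    - [255,[0,0,0],0]

```text
time_s: 16.75
tcp_pos: [0.5697, -0.2143, 0.2316]
eef_rot: [180.0, 0.0, 77.2]
contact_force: [0.1, 0.7, -2.0]
gripper_width: 0.0339
```

Request:
apply_moves:
  plan:
    - [255,[0,0,0.02],0]
    - [255,[0,0,0.02],0]
    - [255,[0,0,0],0]

```text
time_s: 17.12
tcp_pos: [0.5696, -0.2143, 0.2294]
eef_rot: [-180.0, 0.0, 77.2]
contact_force: [0.8, -0.3, -1.8]
gripper_width: 0.0338
```

Request:
apply_moves:
  plan:
    - [255,[0,0,0.02],0]
    - [255,[0,0,0],0]

```text
time_s: 17.38
tcp_pos: [0.5696, -0.2143, 0.2285]
eef_rot: [-180.0, -0.0, 77.2]
contact_force: [-0.7, 0.3, -1.6]
gripper_width: 0.0339
```

Request:
apply_moves:
  plan:
    - [255,[0,0,0.02],0]
    - [255,[0,0,0],0]

```text
time_s: 17.62
tcp_pos: [0.5696, -0.2143, 0.2275]
eef_rot: [-180.0, 0.0, 77.2]
contact_force: [-0.8, 0.2, -3.0]
gripper_width: 0.0343
```

Request:
apply_moves:
  plan:
    - [255,[0,0,0.01],0]
    - [255,[0,0,0],0]

```text
time_s: 17.88
tcp_pos: [0.5697, -0.2143, 0.227]
eef_rot: [-180.0, -0.0, 77.2]
contact_force: [0.2, -0.1, -2.8]
gripper_width: 0.0339
```

Request:
apply_moves:
  plan:
    - [255,[0,0,0.01],0]
    - [255,[0,0,0],0]

```text
time_s: 18.12
tcp_pos: [0.5697, -0.2143, 0.2265]
eef_rot: [-180.0, -0.0, 77.2]
contact_force: [0.1, -0.2, -1.6]
gripper_width: 0.0338
```

Request:
apply_moves:
  plan:
    - [255,[0,0,0.01],0]
    - [255,[0,0,0],0]

```text
time_s: 18.38
tcp_pos: [0.5697, -0.2143, 0.226]
eef_rot: [-180.0, -0.0, 77.2]
contact_force: [-0.8, 0.7, -2.6]
gripper_width: 0.0338
```

Request:
apply_moves:
  plan:
    - [255,[0,0,0.01],0]
    - [255,[0,0,0],0]

```text
time_s: 18.62
tcp_pos: [0.5696, -0.2143, 0.2255]
eef_rot: [-180.0, -0.0, 77.2]
contact_force: [-0.3, 0.7, -1.5]
gripper_width: 0.0339
```

Request:
apply_moves:
  plan:
    - [255,[0,0,0.01],0]
    - [255,[0,0,0],0]

```text
time_s: 18.88
tcp_pos: [0.5696, -0.2143, 0.225]
eef_rot: [-180.0, -0.0, 77.2]
contact_force: [0.2, 0.7, -2.4]
gripper_width: 0.0336
```

Request:
apply_moves:
  plan:
    - [255,[0,0,0.01],0]
    - [255,[0,0,0],0]

```text
time_s: 19.12
tcp_pos: [0.5696, -0.2143, 0.2245]
eef_rot: [-180.0, 0.0, 77.2]
contact_force: [0.4, -0.5, -2.2]
gripper_width: 0.0338
```

Request:
apply_moves:
  plan:
    - [255,[0,0,0.01],0]
    - [255,[0,0,0],0]

```text
time_s: 19.38
tcp_pos: [0.5697, -0.2143, 0.224]
eef_rot: [-180.0, 0.0, 77.2]
contact_force: [-0.2, -0.6, -2.9]
gripper_width: 0.0339
```

```bash
python3 chk.py 6
```

```text
[ 0.01494924  0.15798159 -2.42835389] [-0.04679614 -0.05079775  0.00170871] [ 0.56965809 -0.2142971   0.2240263 ] [-1.79996573e+02  1.58938191e-04  7.72326201e+01] 0.03411808936698185
tcp in stand frame 0.008397549332161695 -0.00015471430717185116
```

View pics/both6.png

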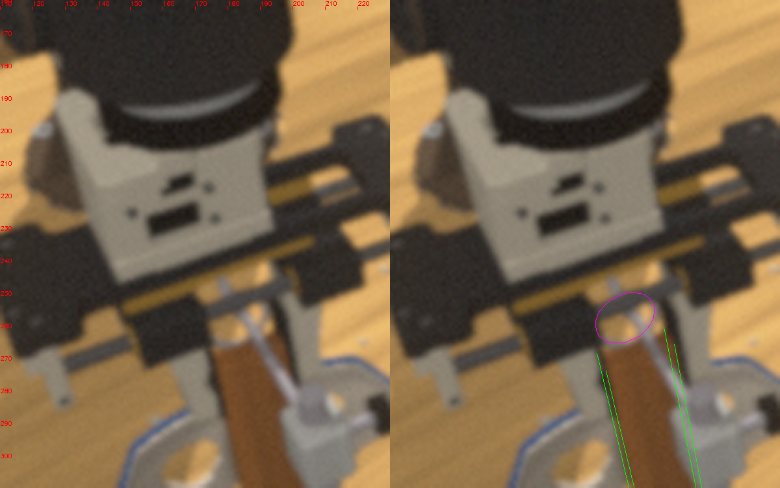

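View pics/wrist6.png

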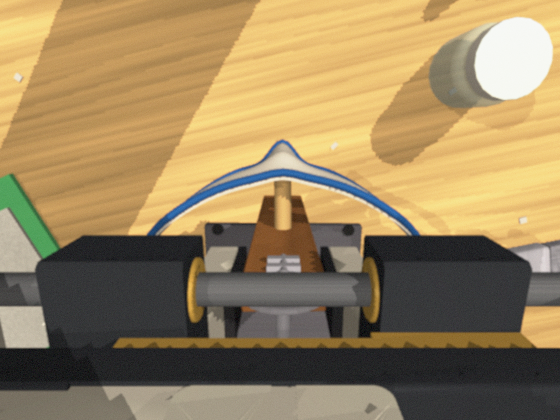

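Still free; the force equals the weight, about 2.2 N. Continuing in 0.5 mm steps.

Request:
apply_moves:
  plan:
    - [255,[0,0,0.01],0]
    - [255,[0,0,0],0]

```text
time_s: 19.73
tcp_pos: [0.5697, -0.2143, 0.2237]
eef_rot: [180.0, 0.0, 77.2]
contact_force: [-0.2, 1.2, -1.0]
gripper_width: 0.0343
```

Request:
apply_moves:
  plan:
    - [255,[0,0,0.01],0]
    - [255,[0,0,0],0]

```text
time_s: 19.98
tcp_pos: [0.5698, -0.2144, 0.2234]
eef_rot: [180.0, 0.0, 77.2]
contact_force: [-0.8, 0.3, 2.2]
gripper_width: 0.0337
```

Contact at TCP z ≈ 0.2235, close to the predicted 0.2254. Next is the gentle tug.

Request:
apply_moves:
  plan:
    - [255,[0,0,0.005],0]
    - [255,[0,0,0],0]

```text
time_s: 20.23
tcp_pos: [0.5699, -0.2144, 0.2233]
eef_rot: [180.0, 0.0, 77.2]
contact_force: [-0.9, 1.1, 4.5]
gripper_width: 0.0338
```

Run:
```python
from h import *
from plant import get_state,viewer
f=[]
for i in range(5):
    f.append(get_state()['contact_force']); viewer.capture("wrist")
f.append(get_state()['contact_force']); print(np.round(f,2),np.mean(f,0),get_state()['tcp_pos'],get_state()['moment'])
```

```text
[[-0.85  1.14  4.46]
 [-1.34  0.27  4.51]
 [-0.65  1.38  4.25]
 [-1.71  0.87  4.21]
 [-1.12  0.76  5.48]
 [-2.1  -0.08  5.7 ]] [-1.29647539  0.72323782  4.76773236] [ 0.56983849 -0.21438158  0.22319968] [ 0.24980171  0.50383577 -0.02546055]
```

Request:
apply_moves:
  plan:
    - [255,[0,0,0.003],0]
    - [255,[0,0,0],0]
    - [255,[0,0,0],0]
    - [255,[0,0,0],0]

```text
time_s: 20.98
tcp_pos: [0.5698, -0.2144, 0.2231]
eef_rot: [180.0, 0.0, 77.2]
contact_force: [-1.8, 0.9, 5.4]
gripper_width: 0.0337
```

Run:
```python
from h import *
from plant import get_state,viewer
f=[]
for i in range(10):
    f.append(get_state()['contact_force']); viewer.capture("wrist")
print(np.mean(f,0),np.std(f,0),get_state()['tcp_pos'],get_state()['gripper_width'])
```

```text
[-1.73341677  0.85959077  5.88698894] [0.58830611 0.3856107  0.44053851] [ 0.56985006 -0.21438893  0.2231573 ] 0.03377118749223926
```

The pull held at 5.9 N net (about 8 N on the staples) with no slip. I'll ease it to zero net force before opening.

Request:
apply_moves:
  plan:
    - [255,[0,0,-0.006],0]
    - [255,[0,0,-0.006],0]
    - [255,[0,0,0],0]
    - [255,[0,0,0],0]

```text
time_s: 21.98
tcp_pos: [0.5698, -0.2143, 0.2233]
eef_rot: [180.0, 0.0, 77.2]
contact_force: [-0.1, 0.4, 3.6]
gripper_width: 0.0339
```

Run:
```python
from h import *
from plant import get_state,viewer
f=[];m=[]
for i in range(6):
    f.append(get_state()['contact_force']);m.append(get_state()['moment']); viewer.capture("wrist")
print(np.mean(f,0),np.mean(m,0),get_state()['tcp_pos'],get_state()['gripper_width'])
```

```text
[-0.51175138  0.22569425  3.94835748] [0.07423604 0.21844085 0.00558501] [ 0.56969163 -0.21431559  0.22325172] 0.03381336090756565
```

Request:
apply_moves:
  plan:
    - [255,[0,0,-0.007],0]
    - [255,[0,0,0],0]
    - [255,[0,0,0],0]

```text
time_s: 22.65
tcp_pos: [0.5696, -0.2143, 0.2235]
eef_rot: [-180.0, -0.0, 77.2]
contact_force: [0.1, 0.9, 2.3]
gripper_width: 0.034
```

Run:
```python
from h import *
from plant import get_state,viewer
f=[];m=[]
for i in range(6):
    f.append(get_state()['contact_force']);m.append(get_state()['moment']); viewer.capture("wrist")
print(np.mean(f,0),np.mean(m,0),get_state()['tcp_pos'],get_state()['gripper_width'])
```

```text
[0.13945166 0.32635736 1.40466143] [-0.08565728 -0.07368452 -0.00230273] [ 0.56964399 -0.21426222  0.22351146] 0.033942354905438024
```

Request:
apply_moves:
  plan:
    - [255,[0,0,-0.002],0]
    - [255,[0,0,0],0]
    - [255,[0,0,0],0]
  squeeze: 8

```text
time_s: 23.32
tcp_pos: [0.5696, -0.2141, 0.2235]
eef_rot: [-180.0, -0.0, 77.2]
contact_force: [-0.1, 1.2, 0.5]
gripper_width: 0.0342
```

Request:
apply_moves:
  plan:
    - [150,[0,0,0],0]
    - [145,[0,0,0],0]
    - [135,[0,0,0],0]
    - [120,[0,0,0],0]
    - [100,[0,0,0],0]
    - [70,[0,0,0],0]
    - [70,[0,0,0],0]
    - [70,[0,0,0],0]
    - [70,[0,0,0],0]
  squeeze: 5

```text
time_s: 24.45
tcp_pos: [0.5697, -0.2143, 0.2237]
eef_rot: [-180.0, 0.0, 77.2]
contact_force: [-0.2, 0.5, 0.2]
gripper_width: 0.0634
```

```bash
python3 chk.py 7
```

```text
[-0.18079456 -0.94045605 -0.83642687] [-0.03338997 -0.01065347  0.00986804] [ 0.56966585 -0.21429597  0.22370806] [-1.79999549e+02 -2.80246102e-03  7.72295732e+01] 0.0637802916737147
tcp in stand frame 0.008404872332294883 -0.00015190459806508984
```

View pics/both7.png

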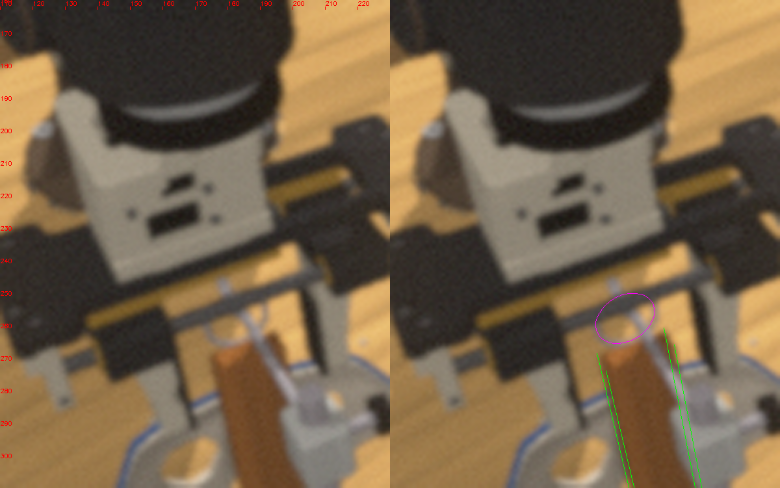

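View pics/wrist7.png

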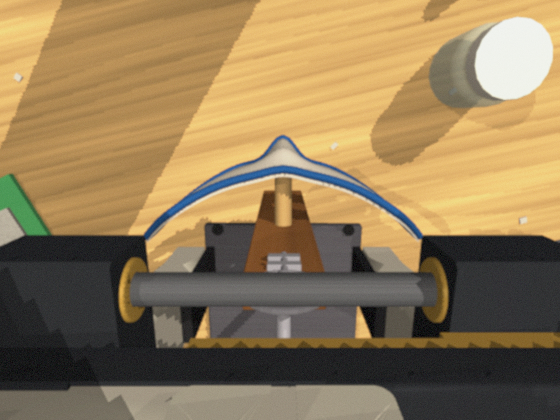

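Released, and it hangs on the hook with the fingers clear on both sides. I'll open fully and withdraw straight up.

Request:
apply_moves:
  plan:
    - [0,[0,0,0],0]
    - [0,[0,0,0],0]
    - [0,[0,0,-0.1],0]
    - [0,[0,0,-0.2],0]
    - [0,[0,0,-0.3],0]
    - [0,[0,0,-0.4],0]
    - [0,[0,0,-0.5],0]
    - [0,[0,0,-0.6],0]
    - [0,[0,0,-0.6],0]
    - [0,[0,0,-0.6],0]
    - [0,[0,0,-0.6],0]
    - [0,[0,0,0],0]

```text
time_s: 26.05
tcp_pos: [0.5703, -0.2147, 0.4227]
eef_rot: [179.7, -0.0, 77.2]
contact_force: [-0.1, -0.3, -0.7]
gripper_width: 0.0879
```

Run:
```python
from h import *
c=cap("scene","scene8"); print(c['state']['tcp_pos'])
c=cap("wrist","w8")
```

```text
[ 0.57026786 -0.21473268  0.42274965]
```

View pics/scene8.png

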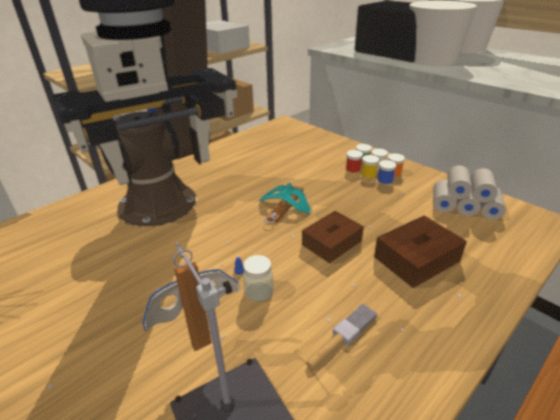

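View pics/w8.png

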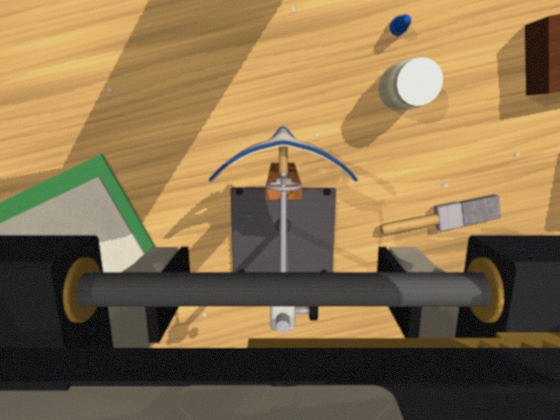

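The mask hangs from the hook: loop at (284,185) in the wrist view, stick and mask below the hook in the scene view, other objects in place. I'll wait and check it is still.

Request:
apply_moves:
  plan:
    - [0,[0,0,0],0]
    - [0,[0,0,0],0]
    - [0,[0,0,0],0]
    - [0,[0,0,0],0]
    - [0,[0,0,0],0]
    - [0,[0,0,0],0]
    - [0,[0,0,0],0]
    - [0,[0,0,0],0]
    - [0,[0,0,0],0]
    - [0,[0,0,0],0]
    - [0,[0,0,0],0]
    - [0,[0,0,0],0]

```text
time_s: 27.65
tcp_pos: [0.5697, -0.2143, 0.4187]
eef_rot: [-180.0, 0.0, 77.2]
contact_force: [0.3, -0.0, -0.4]
gripper_width: 0.0879
```

Request:
apply_moves:
  plan:
    - [0,[0,0,0],0]
    - [0,[0,0,0],0]
    - [0,[0,0,0],0]
    - [0,[0,0,0],0]
    - [0,[0,0,0],0]
    - [0,[0,0,0],0]
    - [0,[0,0,0],0]
    - [0,[0,0,0],0]
    - [0,[0,0,0],0]
    - [0,[0,0,0],0]
    - [0,[0,0,0],0]
    - [0,[0,0,0],0]

```text
time_s: 29.15
tcp_pos: [0.5697, -0.2143, 0.4187]
eef_rot: [180.0, -0.0, 77.2]
contact_force: [-0.1, -0.4, 0.1]
gripper_width: 0.0876
```

```bash
python3 - <<'E'
from h import *
from plant import viewer,get_state
F=[viewer.capture("scene")["frame"][230:370,130:250].astype(int) for _ in range(14)]
print(get_state()['time_s'],[(round(np.abs(f-F[0]).mean(),2),np.abs(f-F[0]).max()) for f in F])
cap("scene","scene9"); cap("wrist","w9"); cap("top","top9")
crop("scene9",130,230,260,370,5,"s9c")
a=cv2.imread("pics/top0.png").astype(int);b=cv2.imread("pics/top9.png").astype(int)
cv2.imwrite("pics/d9.png",np.hstack([cv2.imread("pics/s9c.png")[:420],cv2.imread("pics/top9.png")[:420]])[:, :])
E
python3 -c "
import cv2;i=cv2.imread('pics/d9.png');cv2.imwrite('pics/d9.png',cv2.resize(i,(800,int(i.shape[0]*800/i.shape[1]))))"
```

```text
29.85 [(np.float64(0.0), np.int64(0)), (np.float64(1.75), np.int64(14)), (np.float64(1.76), np.int64(13)), (np.float64(1.76), np.int64(14)), (np.float64(1.75), np.int64(12)), (np.float64(1.77), np.int64(12)), (np.float64(1.75), np.int64(13)), (np.float64(1.76), np.int64(13)), (np.float64(1.75), np.int64(18)), (np.float64(1.77), np.int64(13)), (np.float64(1.76), np.int64(13)), (np.float64(1.74), np.int64(13)), (np.float64(1.76), np.int64(14)), (np.float64(1.75), np.int64(12))]
```

View pics/d9.png

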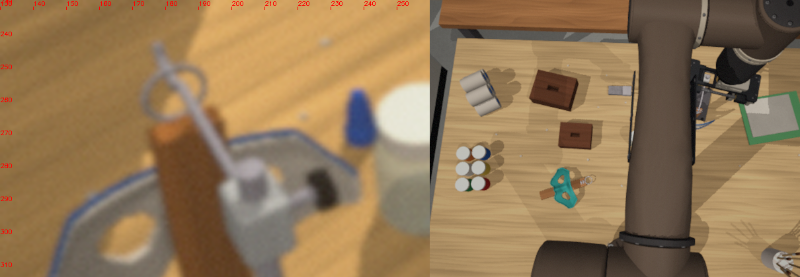

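View pics/w9.png

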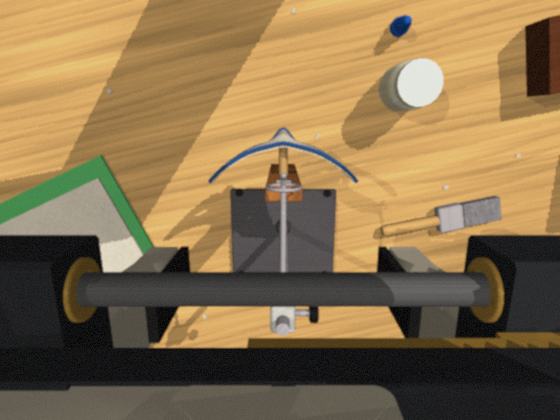

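The loop hangs in the bowl around the rod, with the tip sticking out in front, and it is still: the frames differ only by noise. The robot is clear, so I'll hand in.

```bash
python3 -c "
from plant import close_job; print(close_job())"
```

```text
the job is handed in; nothing more can be done
None
```

The half mask is hanging by its wire loop in the bowl of the drying stand's hook. I handed the job in about 30 s into the 67 s allowed; no verdict is reported.

- **Lift and hang:** I gripped the bare side faces about 8 mm below the stick's top end at 25 N and lifted it straight out of the smaller block. I carried it over the jar, turned it to the hook's direction (about -12.7°), passed the loop over the tip and lowered it onto the seat.
- **Tug:** I pulled down with about 5.9 N beyond the stick's own weight. That put about 8 N on the loop, against its 16 N limit. It held with no sign of slip. I then eased the force to near zero before opening the fingers.
- **Last checks:** The pictures show the loop around the rod with the tip clear in front of it. Fourteen scene frames over 0.7 s differed only by noise, so it was hanging still. The gripper was about 0.2 m above where it let go and touched nothing. The jar, cap, brush, blocks and turquoise look-alike showed no visible change. I saw nothing touch the mask.
- **Small disagreements:** The loop met the seat about 2 mm lower than I had measured, and the lifted stick sat 1 to 3 mm off my overlay. Easing off the tug also took more upward travel than I had worked out. The position errors are about the size of the camera calibration error, and none of them affected the result.

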